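# Hang the tote of plane irons on the drying stand

### The job

Pick up the red tote of plane irons by its handle bar and hang it on the drying stand: bring the bar in sideways through the mouths of the two yellow hooks, whose depth you can only find by feeling for their backs, then lower it fully into both throats and let go, so that the tote hangs still and upright. Be gentle with the stand and hooks (never more than 25 N) and leave everything else on the bench where it is.

Things in the scene. Friction and masses are not known exactly. Their poses are not given: they have to be found in the camera images.
- tote: Red steel tote, loose, 0.3 to 0.65 kg, three plane irons fixed inside. Tray 150 (its x) x 64 (y) x 22 mm high, nothing in it above 24 mm; at x = +-70 mm upright flat ends, 4 thick, 24 wide, 102 mm high, joined at the top by a handle bar. Origin: centre of the underside, z up. Starts standing on the bench. Held by the bar it can swing like a pendulum.
- tote_bar (a point): Middle of the red tote's handle bar, on its axis, 95 mm above the tote's origin; axes as the tote's. The bar is round steel, 10 mm in diameter, along x, free over 136 mm between the uprights.
- blue_tote: Blue tote of the same size, holding three dark wooden knobs; a bystander beside the red one (either may be nearer the stand). Origin: centre of underside.
- stand: Drying stand, fixed. Origin on the bench; +y points from the hooks' open mouths to the mast, x along the bar of a hung tote. Grey base 200 (x) x 240 (y -110 to +130) x 8 mm, white drip tray to 24 mm high, mast at y +105, top 212 mm. Two yellow hook plates, 8 mm thick, at x -52 and +52 mm; between them is free room for the gripper, from above too. Highest part: 220 mm.
- hook_ref (a point): Reference point fixed on the stand (its axes), midway between the hook plates, 170 mm above the bench. Both hooks are one rigid piece on a stem, clamped each time at another depth: the centre of a seated bar really lies anywhere from 6 to 46 mm farther along +y than this point. That depth is not measured and must be felt; x and z are exact. The hooks do not yield to gentle pushing.
- hook_throat (a point): Same point as hook_ref, equally blind to the depth. Shape of each hook, in mm from the real seated bar centre (y to the mast, z up): throat 15 wide (y -7.5 to 7.5), seat at z -5; upturned tip on the open side y -15.5 to -7.5, top z 16; back wall face y 7.5, from seat to lip. A crossbar joins the hooks at y 63.5 to 73.5, z 9 to 25.
- hook_mouth (a point): Point fixed on the stand (its axes), 30 mm above hook_ref: mid-height of the mouths, also blind to the depth. The mouth is the 28 mm gap between the tip's top (z 16 mm over the seated bar centre) and the upper lip (underside z 44, top z 50, y -19.5 to 19.5), entered moving along +y; the lip blocks entry from above.
- bench_plane: Iron bench plane with dark wooden handles, 250 x 62 x 95 mm, bystander. Origin: centre of underside.
- block_plane: Small iron block plane, 150 x 46 x 50 mm, bystander. Origin: centre of underside.
- wax_tin: Round tin with an orange band, 70 mm across, 45 mm high, bystander. Origin: centre of underside.
- mallet: Hammer with a wooden handle lying on the bench, bystander.
- shop_brush: Bench brush lying on the bench, bystander.

How it is judged:
By the outcome, as a careful person would: the job done as asked, in the order asked, and still so for the second after the job is handed in, with the robot touching nothing.
It also fails if it takes over 61 s, if anything falls off the work surface, if the arm or the gripper's body presses on something with over 40 N, if the wrist force passes 120 N, or if a joint passes its speed limit or range.

### The arm

A 7-joint arm with a two-finger parallel gripper is mounted at the origin on the work surface. World frame = base frame: x ahead of the robot, y to its left, z up, the work surface at z = 0. Lengths are in mm, angles in rad, forces in N, time in s.
With the tool pointing down it reaches from about 400 to 875 mm from the base axis. Payload 19.3 kg.
Tool frame: the origin (TCP) lies at the very end of the fingers, on their centre line; the grasp point (between the pads) lies 19 mm behind it (grip_point_offset is the z of the grasp point in the tool frame, in mm); z points along the fingers, y is the line along which they close (so a half turn about z gives the same grasp; the last joint's range is limited). The gripper opens to 85 mm and grips with 20 to 120 N. Pads are 22 mm wide; open, the fingers measure 114 mm over their backs; the gripper's body (76 mm by 85 mm) begins 54 mm behind the grasp point. The pads swing forward as they close: fully open they stand 13 mm farther back than shut.
Start: joints at [-1.276, 0.521, -0.036, 1.599, 0.021, 1.021, -0.113], TCP at [222.994, 583.856, 231.291] pointing down, gripper open.
Joint ranges: [-2.91, 2.91], [-0.3, 2.13], [-1.5, 1.42], [0.17, 2.43], [-1.26, 4.41], [0.16, 1.93], [-2.52, 2.52]. Speed limits (rad/s): [1.89, 1.89, 2.39, 2.39, 3.01, 3.01, 3.01].

### API

Orientations are given as a 3x3 rotation matrix whose columns are the frame's x, y, z axes.
In Python, from workcell import movep, movel, goto_joints, open_gripper, clamp, wait, inverse_kinematics, read_state, camera, PlanningError, finish_job, grip_point_offset gives the robot as it stands. Calls block until the motion is done:
- movep(position, orientation): joint-space move of the TCP to a pose.
- movel(position, frame=None, max_speed=150, guard=None): straight line of the TCP; frame=None keeps the orientation; max_speed is the mean speed in mm/s. With guard (N) it stops when the force on the tool has changed by that much, and returns True; else False.
- goto_joints(angles): joint-space move.
- open_gripper() and clamp(): open the fingers fully, or close them until they stop; the grip force is fixed at half the most.
- wait(seconds).
- inverse_kinematics(position, orientation): joint angles nearest the present ones, or None.
- read_state(): the state.
- camera(name): name is "scene" or "side" or "wrist"; returns a dict with "image" (480x640x3 uint8, blue, green, red), "range_z" (480x640 float32, mm along the optical axis (not along the pixel's ray), 0 where there is no reading), "fx", "fy", "cx", "cy" (pixels), "dist_coeffs" ([k1, k2, p1, p2, k3] as OpenCV has them; the pictures are not rectified), "cam_to_world" (4x4, takes a point from camera to world coordinates). Camera axes: x right, y up, looking along -z (the intrinsics and any distortion apply to the point x, -y, -z); pixel columns grow to the right and rows downward; lengths in mm; the calibration is good to about 2 mm. A picture is of the moment at which its call begins.
A pose or a line that the arm cannot do raises PlanningError and nothing moves.
- finish_job(): hands the job in; it is judged then, once.
The state is a dict: "time": time; "qpos": joint angles; "qvel": joint speeds; "joint_efforts": joint torques, N m; "eef_pos": TCP position; "tool_rot": TCP orientation; "ft_force": force on the tool from outside, world axes, zero at the start; "torque": the same for the moment, N m; "finger_gap": finger opening in mm; "gripper_force": force on a finger pad.
Only numpy, scipy, OpenCV 4.12 (cv2) and the standard library are available. Lean on these libraries where they do the work, as an engineer would, in place of code of your own. Each camera call takes 0.05 s, during which the arm holds its last target. There are 200 camera calls.

## Working session

There is one attempt and no reset: what is moved stays moved. The work goes in short steps, each a Python script; the robot and the scene stay as the last script left them, time stands still between calls to the robot, and variables do not carry over. Pictures are saved under pics/ and viewed, at most 10 in all, crops included, and the job is handed in when it is done.

```bash
ls; mkdir -p pics
python3 - <<'E'
from workcell import *
import cv2, numpy as np, pickle
d={}
for n in("scene","side"):
    c=camera(n); d[n]=c; cv2.imwrite(f"pics/{n}0.png",c["image"]); print(n,np.round(c["cam_to_world"],3).tolist(),c["fx"],c["cx"],c["cy"],c["dist_coeffs"],(c["range_z"]>0).mean())
pickle.dump(d,open("c0.pkl","wb"))
s=read_state();print(s["time"],s["tool_rot"],grip_point_offset)
E
```

```text
pics
scene [[0.773, -0.465, 0.432, 1172.319], [0.635, 0.556, -0.536, -751.291], [0.009, 0.689, 0.725, 1194.757], [0.0, 0.0, 0.0, 1.0]] 478.92426172392356 324.1156525736654 234.69740453294767 [0.01684572 0.         0.         0.         0.        ] 0.9960514322916667
side [[0.696, 0.477, -0.537, -206.31], [-0.718, 0.447, -0.533, -726.579], [-0.014, 0.757, 0.654, 1083.427], [0.0, 0.0, 0.0, 1.0]] 477.9833018526976 323.9505247807183 238.49587490164552 [-0.08336883  0.          0.          0.          0.        ] 0.9961946614583334
0.1 [[-9.34165913e-01  3.56838833e-01 -3.07171879e-04]
 [ 3.56838958e-01  9.34165377e-01 -1.00304037e-03]
 [-7.09744216e-05 -1.04661702e-03 -9.99999450e-01]] -18.700000000000003
```

View pics/scene0.png

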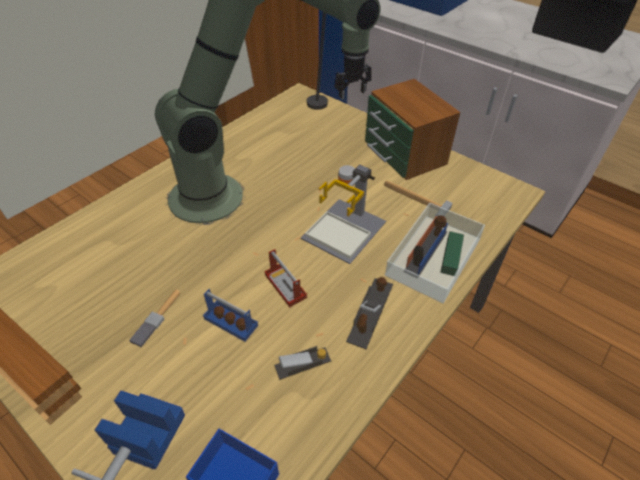

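View pics/side0.png

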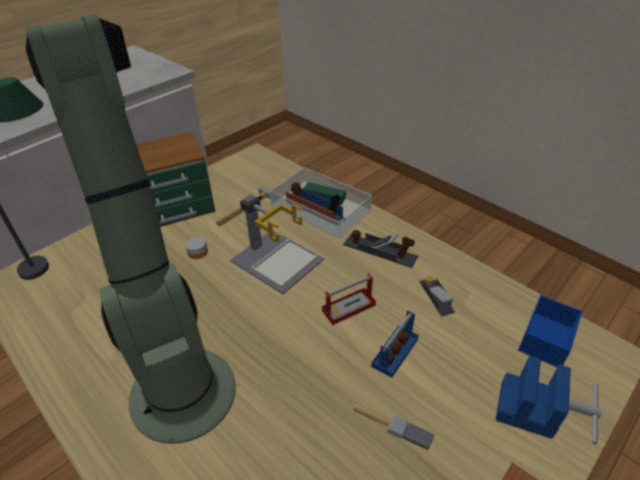

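The scene view shows the red tote at about (285,278), the blue one at (230,315) and the stand tray at (343,230) with its hooks at (340,190). In the side view the tote is at (349,300), the tray at (287,263) and the hooks at (280,218). Next I'll turn the masks into points using range.

```bash
cat > h.py <<'E'
import cv2, numpy as np
def cloud(c):
    v,u=np.mgrid[0:480,0:640].astype(np.float32)
    K=np.array([[c["fx"],0,c["cx"]],[0,c["fy"],c["cy"]],[0,0,1.]])
    p=cv2.undistortPoints(np.stack([u.ravel(),v.ravel()],1)[:,None],K,np.array(c["dist_coeffs"],float))[:,0]
    z=c["range_z"].ravel(); P=np.stack([p[:,0]*z,-p[:,1]*z,-z],1)
    T=np.array(c["cam_to_world"]); W=P@T[:3,:3].T+T[:3,3]; W[z<=0]=np.nan
    return W.reshape(480,640,3)
def hsv(c): return cv2.cvtColor(c["image"],cv2.COLOR_BGR2HSV)
def red(c):
    h=hsv(c); return ((h[...,0]<6)|(h[...,0]>172))&(h[...,1]>150)&(h[...,2]>50)
def yellow(c): return cv2.inRange(h:=hsv(c),(20,150,110),(32,255,255))>0
def rect(W): 
    r=cv2.minAreaRect(W[:,:2].astype(np.float32)); return np.round(r[0],1),np.round(r[1],1),round(r[2],1)
E
python3 - <<'E'
from h import *; import pickle
d=pickle.load(open("c0.pkl","rb"))
box={"scene":dict(red=(255,240,315,310),yel=(310,170,375,220),tray=(300,195,390,262)),"side":dict(red=(315,270,380,325),yel=(250,195,310,245),tray=(225,235,325,292))}
for n,c in d.items():
    W=cloud(c); H=hsv(c)
    def sel(m,b): 
        M=np.zeros((480,640),bool);M[b[1]:b[3],b[0]:b[2]]=1; return W[m&M&np.isfinite(W[...,0])]
    b=box[n]
    R=sel(red(c),b["red"]); Y=sel(yellow(c),b["yel"])
    T=sel((H[...,1]<60),b["tray"])
    print(n,"red",len(R),rect(R[(R[:,2]<35)]),R[:,2].min(),R[:,2].max())
    up=R[R[:,2]>60]; k=cv2.kmeans(up[:,:2].astype(np.float32),2,None,(3,50,.1),5,0); print(" uprights",k[2].round(1).tolist(),np.bincount(k[1].ravel()), len(up))
    print(" yel",len(Y),rect(Y),Y[:,2].min(),Y[:,2].max())
    t=T[(T[:,2]>15)&(T[:,2]<30)]; g=T[(T[:,2]>3)&(T[:,2]<13)]; print(" tray",len(t),rect(t)," base",len(g),rect(g))
    a=T[(T[:,2]>3)&(T[:,2]<30)]; print(" both",rect(a))
    m=T[(T[:,2]>60)]; print(" mast",len(m),m.mean(0) if len(m) else 0)
    for (s,e) in ((120,160),(160,190),(190,205),(205,225),(225,250)):
        q=Y[(Y[:,2]>s)&(Y[:,2]<e)]; 
        if len(q)>3: print("  ",s,e,len(q),rect(q))
E
```

```text
scene red 97 (array([ 508.4, -116.4]), array([ 64.4, 153. ]), 72.7) -0.40842828834911415 96.48061670324614
 uprights [[440.29998779296875, -101.69999694824219], [575.5999755859375, -139.39999389648438]] [ 2 10] 12
 yel 452 (array([431.7, 248.3]), array([139.4, 356.2]), 39.7) -4.988573305764248 224.1674760014571
 tray 441 (array([500.8, 190. ]), array([182.2, 209.4]), 4.4)  base 2032 (array([500.1, 191.8]), array([199.8, 241.2]), 5.3)
 both (array([500.1, 191.8]), array([199.8, 241.2]), 5.3)
 mast 48 [537.30323346 259.17632889  75.24875521]
   120 160 5 (array([452.6, 129.1]), array([22.1,  2.2]), 89.1)
   160 190 170 (array([503.7, 164.1]), array([113.4,  92.3]), 2.3)
   190 205 177 (array([500.6, 178.9]), array([112.9,  68.2]), 5.6)
   205 225 78 (array([504. , 138.1]), array([112.7,  42.3]), 5.7)
side red 364 (array([ 503.1, -116.8]), array([ 68.2, 151. ]), 73.6) 1.797765111158924 103.06493776754951
 uprights [[568.7999877929688, -140.0], [434.8999938964844, -101.9000015258789]] [24 23] 47
 yel 167 (array([546.9, 226.5]), array([302.8, 137.6]), 52.4) 0.0622542874955343 224.013294115569
 tray 505 (array([499.4, 188.1]), array([188.8, 219.1]), 0.2)  base 2108 (array([499.3, 194.5]), array([210.5, 243.9]), 5.7)
 both (array([499.3, 194.5]), array([210.5, 243.9]), 5.7)
 mast 37 [476.2735114  270.59620349  71.61516521]
   160 190 17 (array([496.9, 170.5]), array([109.2,  90.3]), 7.0)
   190 205 104 (array([496.3, 186.2]), array([112.1,  52.9]), 2.3)
   205 225 43 (array([501.6, 135.4]), array([113.7,  37.1]), 5.7)
```

Base, uprights and lip sizes all match the given dimensions. That puts the stand at about (500.6,183) with yaw 5.5°, and the tote near (505,-118) with its bar at about -16°. Next I'll go above the tote and look from close up.

```bash
cat >> h.py <<'E'
def R(deg):  # tool down, closing line at this angle
    a=np.radians(deg); y=np.array([np.cos(a),np.sin(a),0]); z=np.array([0,0,-1.]); return np.stack([np.cross(y,z),y,z],1)
E
python3 - <<'E'
from workcell import *; from h import *; import pickle
p=read_state()["eef_pos"]
movel([p[0],p[1],330]); movep([505,-118,290],R(74)); wait(.2)
c=camera("wrist"); pickle.dump(c,open("w1.pkl","wb")); cv2.imwrite("pics/w1.png",c["image"])
s=read_state(); print(s["time"],s["eef_pos"],s["ft_force"],np.round(s["qpos"],2)); W=cloud(c); print(np.round(c["cam_to_world"],2).tolist())
r=W[red(c)]; print(len(r),rect(r[r[:,2]<35]))
u=r[r[:,2]>60]; k=cv2.kmeans(u[:,:2].astype(np.float32),2,None,(3,50,.1),5,0); print(k[2],np.bincount(k[1].ravel()))
E
```

```text
3.8333 [ 505.08575121 -117.75706623  289.99097455] [ 0.03540153 -0.35280042  0.07048123] [-0.43  0.36  0.72  1.83 -0.27  1.05  1.69]
[[0.28, -0.92, -0.28, 434.23], [0.96, 0.26, 0.08, -97.5], [-0.0, -0.29, 0.96, 432.76], [0.0, 0.0, 0.0, 1.0]]
3164 (array([593.1,  44.7]), array([457.7, 158.5]), 61.6)
[[ 523.6643  -121.1967 ]
 [ 787.1418   -93.70046]] [404   1]
```

View pics/w1.png

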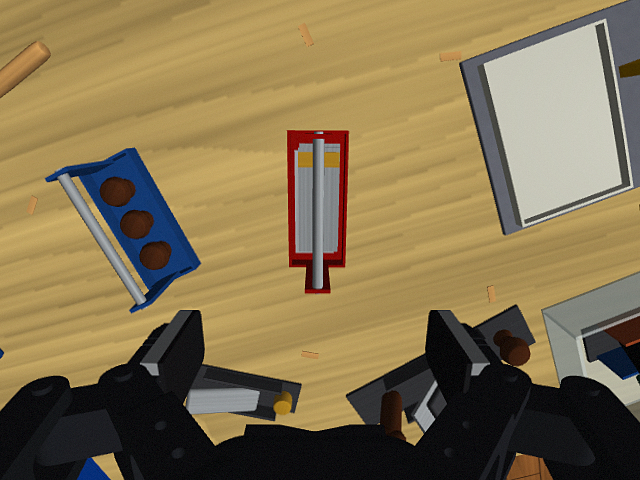

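The wrist view shows the bar vertical in the picture, from (319,135) to (318,290), midway between the fingers, with the blue tote clear at (130,230). I'll fit the bar from range points at its height.

Run:
```python
from h import *; import pickle
c=pickle.load(open("w1.pkl","rb")); W=cloud(c); M=np.zeros((480,640),bool); M[125:300,280:360]=1
r=W[M&red(c)]; b=W[M&(hsv(c)[...,1]<70)]; b=b[(b[:,2]>90)]
print("bar",len(b),rect(b),b.mean(0),b[:,2].max()); t=r[r[:,2]<40]; print("tray",rect(t)); u=r[r[:,2]>97]; print(len(u),rect(u),u[:,2].max())
M[:]=0; M[0:240,455:]=1
g=W[M&(hsv(c)[...,1]<70)]; g=g[(g[:,2]>3)&(g[:,2]<14)]; h=cv2.convexHull(g[:,:2].astype(np.float32)); print(rect(g), cv2.approxPolyDP(h,6,True)[:,0].round(1).tolist())
```

```text
bar 1605 (array([ 503.9, -114.7]), array([ 10. , 141.4]), 73.3) [ 503.32795325 -114.56875538   99.1531489 ] 102.05549525386971
tray (array([ 510.2, -116.7]), array([ 63.9, 157.9]), 73.8)
262 (array([ 506.3, -115.5]), array([ 23.5, 143.2]), 73.9) 104.29691241456919
(array([499.1, 171.9]), array([199.7, 197.2]), 4.9) [[604.9000244140625, 83.0], [591.5999755859375, 247.10000610351562], [395.1000061035156, 261.8999938964844], [408.70001220703125, 67.0999984741211]]
```

Run:
```python
from workcell import *; from h import *; import pickle
movep([504.5,-115.2,180],R(73.6)); movel([504.5,-115.2,76],max_speed=80,guard=8)
s=read_state(); print(s["eef_pos"],s["ft_force"])
clamp(); s=read_state(); print(s["time"],s["finger_gap"],s["gripper_force"],s["ft_force"],s["eef_pos"])
movel([504.5,-115.2,186],max_speed=60); wait(.3)
s=read_state(); print(s["time"],s["finger_gap"],s["ft_force"],s["eef_pos"])
o=np.array([499.5,184]); 
a=np.radians(5.3); X=np.array([np.cos(a),np.sin(a)]); Y=np.array([-X[1],X[0]])
p=o-108*Y   # ~63 mm before the seen hook centre (y about -45)
movel([*p,186],frame=R(95.3),max_speed=70); wait(.5)
s=read_state(); print(s["time"],s["finger_gap"],s["ft_force"],s["eef_pos"])
for n in("scene","side"):
    c=camera(n); pickle.dump(c,open(f"{n}2.pkl","wb"))
    u,v=(320,215) if n=="scene" else (285,240)
    cv2.imwrite(f"pics/{n}2.png",cv2.resize(c["image"][v-75:v+75,u-100:u+100],(800,600),interpolation=cv2.INTER_CUBIC))
c=camera("wrist"); pickle.dump(c,open("w2.pkl","wb")); cv2.imwrite("pics/w2.png",c["image"])
```

```text
[ 504.74498203 -115.23455566   76.37267226] [ 0.22270549 -0.50703616  0.82784825]
6.5 7.994738735756793 58.50603997707367 [0.70646225 3.39390103 3.7325971 ] [ 504.58726519 -114.99019716   76.05200124]
8.7833 7.695151624646363 [ 0.10267532  0.74440238 -6.06518559] [ 504.46916253 -115.23475283  185.92983869]
12.175 7.862920442452775 [ 0.1666795  -0.1433825  -5.96796889] [509.48056495  76.46643021 186.0252808 ]
```

View pics/side2.png

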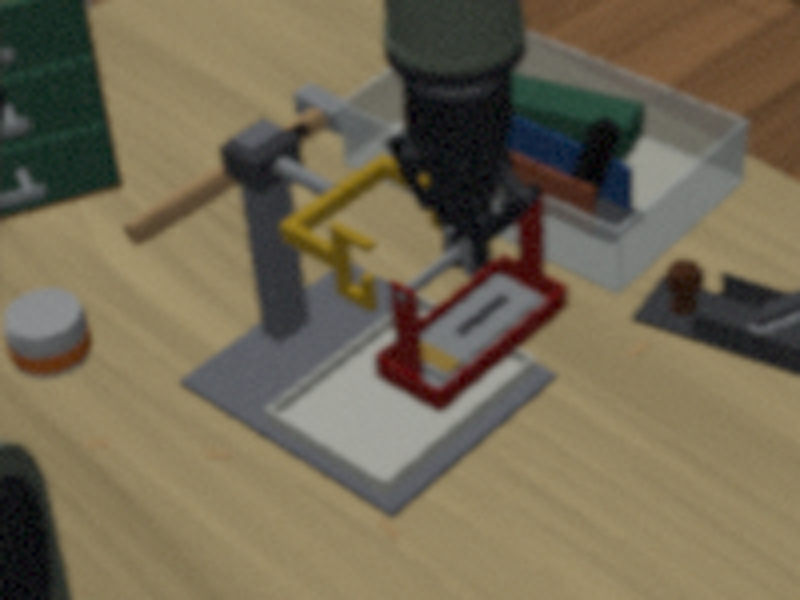

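View pics/w2.png

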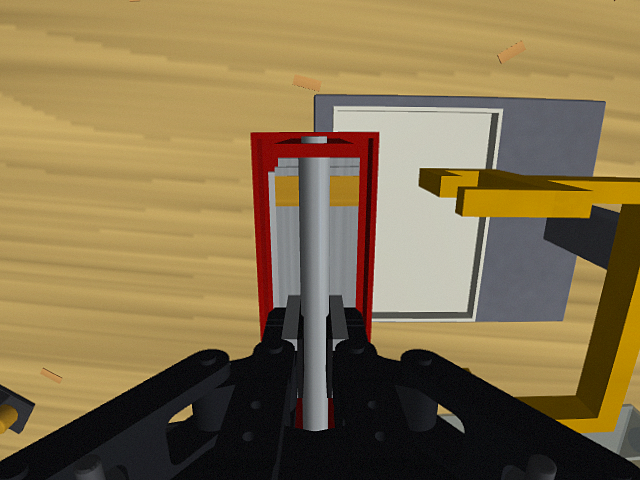

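Run:
```python
from h import *; import pickle
for n in("w2","scene2","side2"):
    c=pickle.load(open(n+".pkl","rb")); W=cloud(c)
    near=(abs(W[...,0]-500)<130)&(W[...,1]<270)&(W[...,1]>20)
    y=W[yellow(c)&near&(W[...,2]>140)]; r=W[red(c)&near&(W[...,2]>60)]
    lip=y[y[:,2]>208]; print(n,len(y),"lip",len(lip),rect(lip) if len(lip)>4 else "",y[:,2].max() if len(y) else "")
    if len(r)>4:
        t=r[r[:,2]<150]; u=r[r[:,2]>185]; print(" tote tray",len(t),rect(t) if len(t)>4 else "","z",r[:,2].min(),r[:,2].max()," top",len(u),rect(u) if len(u)>4 else "")
    for s in(-1,1):
        q=lip[(lip[:,0]-502)*s>0]
        if len(q): print("  plate",len(q),q.mean(0).round(1))
```

```text
w2 8665 lip 3525 (array([468.7, 135.6]), array([45.6, 40.4]), 4.8) 264.32670088014424
 tote tray 6412 (array([508.1,  76.5]), array([143.7,  64.2]), 5.3) z 110.83888210601643 226.3725932892811  top 1200 (array([487.,  73.]), array([99., 35.]), 10.6)
  plate 3525 [450.1 133.4 220.1]
scene2 258 lip 39 (array([544.5, 145.2]), array([36.8, 45.7]), 72.1) 265.3047580241408
 tote tray 173 (array([513.6,  75.4]), array([151.9,  66.1]), 5.4) z 107.38398938209048 213.3167358343037  top 13 (array([515.6,  71.7]), array([143.8,  13.1]), 4.8)
  plate 39 [555.8 143.4 219.5]
side2 137 lip 26 (array([449.8, 134.2]), array([ 8.4, 36.9]), 0.1) 223.6875751348333
 tote tray 288 (array([508.4,  76.8]), array([153.3,  68. ]), 6.0) z 112.82564288217804 210.5904768290842  top 37 (array([508.9,  70.6]), array([148.6,  18.8]), 3.1)
  plate 26 [449.  131.6 219.8]
```

The wrist view has the bar at column 315 and the left hook's lip at (420–590, 170–215), lying ahead of the bar. The tote hangs level and aligned: tray yaw 5.3–6°, plates at (450,133) and (556,143) as predicted. Next I'll feel for the backs at mouth mid-height.

```bash
cat >> h.py <<'E'
o=np.array([499.5,184]); a=np.radians(5.3); X=np.array([np.cos(a),np.sin(a)]); Y=np.array([-X[1],X[0]])
def P(y,z): return [*(o+y*Y),z]
def Sy(p): return float((np.array(p[:2])-o)@Y)
E
python3 - <<'E'
from workcell import *; from h import *
def rep(t):
    s=read_state(); print(t,round(s["time"],2),"y",round(Sy(s["eef_pos"]),2),"z",s["eef_pos"][2].round(1),"F",np.round(s["ft_force"],2),round(s["finger_gap"],2))
movel(P(-108,181),max_speed=30); wait(.3); rep("low")
hit=movel(P(-60,181),max_speed=40,guard=6); rep(f"in {hit}")
if not hit:
    wait(1); rep("settled")
    hit=movel(P(-25,181),max_speed=10,guard=3); rep(f"feel {hit}"); wait(.3); rep("after")
E
```

```text
low 12.94 y -108.0 z 181.1 F [-0.01  0.5  -5.14] 8.01
in False 14.29 y -60.29 z 181.0 F [ 0.02  0.34 -6.32] 7.9
settled 15.29 y -59.99 z 181.0 F [ 0.35  0.2  -6.76] 8.08
feel True 17.12 y -43.24 z 180.5 F [ 0.   -0.92 -5.94] 7.66
after 17.42 y -43.2 z 180.1 F [ 0.38 -1.   -4.32] 8.05
```

Run:
```python
from workcell import *; from h import *
def rep(t):
    s=read_state(); print(t,round(s["time"],2),"y",round(Sy(s["eef_pos"]),2),"x",round(float((s["eef_pos"][:2]-o)@X),2),"z",s["eef_pos"][2].round(1),"F",np.round(s["ft_force"],2),round(s["finger_gap"],2))
movel(P(-48,181),max_speed=15); wait(.6); rep("back")
hit=movel(P(-37,181),max_speed=6,guard=4); rep(f"feel {hit}"); wait(.3); rep("after")
```

```text
back 18.49 y -47.97 x 0.01 z 181.0 F [-0.77  0.31 -5.58] 7.82
feel True 19.48 y -43.25 x -0.49 z 180.5 F [ 0.58 -0.35 -6.12] 7.99
after 19.77 y -43.25 x -0.87 z 180.1 F [-0.13 -0.71 -5.69] 8.1
```

The backs were felt twice at y = -43.25, which puts the seated centre at about -45.8 and agrees with the seen lips. Next I'll back off 2.5 mm and lower.

Run:
```python
from workcell import *; from h import *
def rep(t):
    s=read_state(); print(t,round(s["time"],2),"y",round(Sy(s["eef_pos"]),2),"z",s["eef_pos"][2].round(1),"F",np.round(s["ft_force"],2),round(s["finger_gap"],2))
movel(P(-45.8,181),max_speed=10); wait(.5); rep("centred")
hit=movel(P(-45.8,156),max_speed=20,guard=5); rep(f"down {hit}")
if not hit:
    wait(.5); hit=movel(P(-45.8,147),max_speed=6,guard=4); rep(f"seat {hit}"); wait(.4); rep("after")
c=camera("side"); cv2.imwrite("pics/side3.png",cv2.resize(c["image"][165:315,185:385],(800,600),interpolation=cv2.INTER_CUBIC))
```

```text
centred 20.7 y -45.79 z 181.0 F [-0.38 -0.06 -6.13] 7.94
down False 22.1 y -45.77 z 156.1 F [-0.84 -0.47 -6.16] 7.77
seat True 23.51 y -45.82 z 150.7 F [-0.05  0.09  6.22] 7.83
after 23.91 y -45.8 z 150.7 F [0.3  1.36 6.16] 7.87
```

View pics/side3.png

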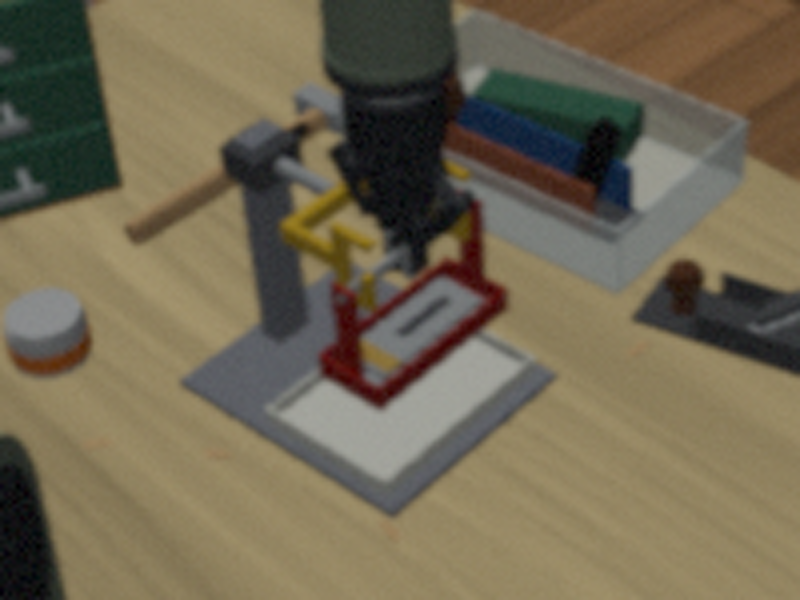

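The side view shows both uprights outside the hooks and the bar in the throats around (370,280). The force stopped the arm at z 150.7, where 151 was expected, so the bar is seated. I'll release it and withdraw straight up.

Run:
```python
from workcell import *; from h import *
movel(P(-45.8,151),max_speed=5); s=read_state(); print(s["ft_force"])
open_gripper(); wait(.4); s=read_state(); print(s["time"],s["ft_force"],s["finger_gap"])
hit=movel(P(-45.8,185),max_speed=30,guard=5); print(hit,read_state()["ft_force"])
if not hit: print(movel(P(-45.8,330),max_speed=100,guard=8)); movel(P(-160,330))
wait(2); s=read_state(); print(s["time"],s["ft_force"])
for k in range(2):
    c=camera("side"); W=cloud(c); near=(abs(W[...,0]-500)<130)&(W[...,1]<270)&(W[...,1]>60); r=W[red(c)&near&(W[...,2]>60)]
    t=r[r[:,2]<110]; u=r[r[:,2]>155]; print("tray",len(t),rect(t),r[:,2].min(),r[:,2].max(),"top",rect(u)); wait(.7)
cv2.imwrite("pics/side4.png",cv2.resize(c["image"][165:315,185:385],(800,600),interpolation=cv2.INTER_CUBIC))
cv2.imwrite("pics/scene4.png",camera("scene")["image"])
```

```text
[-0.16436529 -0.12324997 -1.88991578]
25.4667 [0.28927934 0.34001259 0.69432742] 85.1612251487695
False [ 0.10465527 -1.14125219  0.7355315 ]
False
31.2583 [ 0.63446606 -0.09669487 -0.4836485 ]
tray 260 (array([503.3, 137. ]), array([154.6,  68. ]), 7.6) 76.91616852835568 177.6101056739925 top (array([501.3, 134.3]), array([142. ,  17.1]), 6.3)
tray 259 (array([503.7, 137.5]), array([151.7,  67.9]), 4.8) 78.35879547058482 177.83904382816297 top (array([500.7, 134.4]), array([142.5,  19. ]), 6.8)
```

View pics/side4.png

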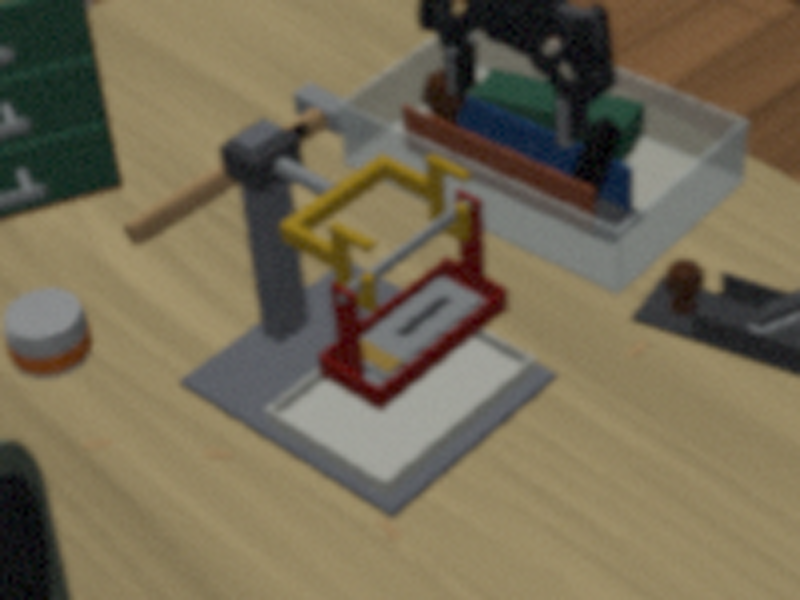

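View pics/scene4.png

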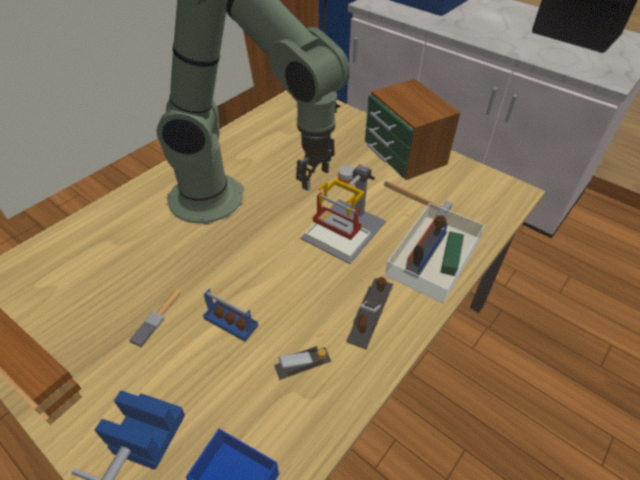

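The tote hangs level and still in both throats, at (340,222) in the scene view. The gripper is clear of it and the other objects haven't moved.

```bash
python3 -c "
from workcell import *
print(finish_job())"
```

```text
the job is handed in; nothing more can be done
None
```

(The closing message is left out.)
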